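Find the hidden release slot of a pallet lock and hold it in

ROBOT

A 6-joint arm with a two-finger parallel gripper is mounted at the origin on the work surface; the furniture and walls round the work are solid. World frame = base frame: x ahead of the robot, y to its left, z up, the work surface at z = 0. Lengths are in m, angles in degrees, forces in N, time in s.
With the tool pointing down it reaches from about 0.375 to 0.9 m from the base axis. Payload 3.1 kg.
Tool frame: the origin (TCP) lies at the centre of the arm's flange, where the gripper is bolted on; the fingertips stand 182 mm ahead of it and the grasp point (between the pads) lies 164 mm ahead of it; x points along the fingers, z is the direction in which the jaws open and shut, and the axes are right-handed (so a half turn about x gives the same grasp; the last joint's range is limited). The gripper opens to 87 mm and grips with 3 to 60 N. Pads are 19 mm wide; open, the fingers measure 117 mm over their backs; the gripper's body (75 mm by 190 mm) begins 51 mm behind the grasp point.
Start: joints at [66.033, 30.224, 82.088, -0, 67.689, -10.227], TCP at [0.148, 0.607, 0.405] pointing down, gripper open.
Joint ranges: [-176.69, 176.69], [-43.24, 126.21], [12.49, 139.97], [-82, 262], [0, 151.66], [-163.58, 163.58]. Speed limits (degrees/s): [159.86, 159.86, 180, 180, 180, 180].

INTERFACE

Orientations are given as a 3x3 rotation matrix whose columns are the frame's x, y, z axes.
In Python, from rig import bot gives the robot as it stands.
- The arm moves only by the shell command python3 -m crank 'ROWS' [OPENING]. ROWS is JSON, a list of rows, each an object with "offset": the shift along the tool's x, y, z in m, a list of three; "spin": the turn about the tool's x in rad. A call has 1 to 12 rows; each row shifts and turns the commanded pose from where the row before left it, along the tool's axes as they then stand; what a row does not reach is not made up. A row lasts 1/10 s, in which the tool goes at most 50 mm and 8.59 degrees, less where a joint would pass 70% of its speed; a pose out of reach is approached as far as the arm can. A call is refused whole if a number of a shift passes 0.05 or a number of a turn 0.15, either way. A call with a gripper value outside its range is refused whole. OPENING is the finger opening in m, from 0 to 0.087, set as the call begins (- or left out, the last holds). The fingers move at their own pace and stop on an object; the grip force is fixed at half the most. Time passes only in rows, so rows that do not move let the fingers close. It gives the time, the measured TCP pose, the force and the opening at its end, in the units of the state.
- bot.read_state(): the state, without advancing time (a new reading comes with each control period).
- bot.capture(name): name is "scene" or "top"; returns a dict with "pixels" (480x640x3 uint8, blue, green, red), "depth" (480x640 float32, m along the optical axis (not along the pixel's ray), 0 where there is no reading), "K" (3x3 intrinsics, pixels), "k1" (the pictures are not rectified: a ray, as slopes to the right and down, at radius r is drawn at 1 + k1 r^2 times it, then the intrinsics apply), "world_to_cam" (4x4, takes a point from world to camera coordinates). Camera axes: x right, y up, looking along -z (the intrinsics and any distortion apply to the point x, -y, -z); pixel columns grow to the right and rows downward; lengths in m; the calibration is good to about 2 mm. A picture is of the moment at which its call begins.
- bot.hand_in(): hands the job in, once; it reports no verdict.
Trained networks look in a picture, given as the dict that the camera call returned (one of the last four; its "shot" number tells which), for a name from the list of things; names that differ only in an ending like _2 or _b are one class to them, and where a whole thing is asked for, a point or a joint stands for the part that bears it (a point fixed in the world has none). Each returns a list of dicts, best first, with "p" (0 to 1); they miss things now and then, are a little off and sometimes report something else, mostly with a low value. They report only what shows in the picture. A call takes as long as a camera call.
- bot.regions_of(label, picture): "region" (480x640 bool, what is visible of it) and "extent" ([centre column, centre row, width, height] in pixels, round what is visible of it).
The state is a dict: "time_s": time; "joint_positions": joint angles; "qvel": joint speeds; "tau": joint torques, N m; "position": TCP position; "tcp_rot": TCP orientation; "force": force on the tool from outside, world axes, zero at the start; "moment": the same for the moment, N m; "opening": opening from 0.0 (shut) to 1.0 (fully open).
Only numpy, scipy, OpenCV 4.12 (cv2) and the standard library are available. Lean on these libraries where they do the work, as an engineer would, in place of code of your own. Each camera call takes 0.05 s, during which the arm holds its last target.

TASK

The machining pallet is held on its base by two tongues; one of the six look-alike steel covers in the row along the base's front edge hides the release slot, and only that one gives under a finger. Feel along the row with a light fingertip to find it, press down inside the slot until its cover is fully home so that the tongues draw back, and finish still holding it down there. Only touch: do not lift or shift the pallet, what lies on it, or the things beside the base.

Things in the scene. Friction and masses are not known exactly. Their poses are not given: they have to be found in the camera images.
- lock_base: Fixed lock base, 190 mm deep, 300 mm along its y; origin on the bench below, 50 mm in x behind the row's middle line. z up, x away from the robot, y along the row. 12 mm foot plate; a wall as high as the covers just behind the row; a lower apron (34 mm above the bench) in front. It stands turned by up to 0.35 rad.
- row_mid (a point): Middle of the flat top of the row of six covers on the base's front edge, 45 mm above the bench; axes as the base's. Covers are 46 mm across (x), at 42 mm pitch: centres at y = -105, -63, -21, 21, 63, 105 mm. All flush and alike; five are rigid, one (any of the six places) is a sprung shutter. The sunk slot is 42 mm long in y and open above, between its neighbours.
- end_block (a point): Centre of the top of the dark rigid block at the left end of the row, flush with the covers: 24 mm long, at y = +138 mm from row_mid. A like block is at y = -138 mm.
- slot_cover (a joint): How far the sprung slot cover is pressed down, in m: 0 flush, 0.014 fully home, where it stops. It starts to give at about 2 N, stiffens by 0.35 N per mm to 7 N at the stop, and springs back when let go. The two tongues over the pallet's front edge draw back towards the row by the same distance.
- pallet: Loose steel pallet plate, 110 x 220 x 14 mm, lying on the base's foot plate behind the row, under the tongues; origin at the centre of its underside, 90 mm behind the row's middle line. To be left alone.
- angle_offcut: Loose offcut of steel angle, 75 x 40 x 40 mm, standing on the pallet; origin at the centre of its underside. To be left alone.
- flat_offcut: Loose flat steel offcut, 40 x 122 x 10 mm, lying on the pallet; origin at the centre of its underside. To be left alone.
- hex_key_2: Loose hex key, 37 x 107 x 9 mm, on the bench to the left of the base; origin at the centre of its underside. To be left alone.
- nut_2: Loose hex nut, 24 x 28 x 13 mm, on the bench to the right of the base; origin at the centre of its underside. To be left alone.

How it is judged (in metres and radians):
On the way:
1. the slot cover is pressed fully home by the fingers (value of joint slot_cover above 0.011 m and contact force between the fingers and anything else above 1.5 N), for 0.2 s.
At the end, for the whole second after the job is handed in: Fingers over the row (grasp point -40 to +30 mm across it from its middle line), pushing with over 1.5 N, hold the slot cover down by more than 11 of its 14 mm; the pallet lies within 10 mm, and angle and flat offcuts, hex key and nut within 20 mm, of where they lay (all of step 1 and x of the grasp point in the frame of row_mid between -0.04 and 0.03 m and distance of pallet from where it was at the start of the episode below 0.01 m and distance of each of angle_offcut, flat_offcut, hex_key_2, nut_2 from where it was at the start of the episode below 0.02 m); the arm keeps its last pose, push and grip.
It fails at once if the fingers push with more than 60 N (not a light touch) (contact force between the fingers and anything else above 60 N).
It fails at once if the pallet is lifted or shifted by more than 10 mm (distance of pallet from where it was at the start of the episode above 0.01 m).
It fails at once if the angle or flat offcut is lifted or shifted by more than 20 mm (distance of any of angle_offcut, flat_offcut from where it was at the start of the episode above 0.02 m).
It fails at once if the hex key or nut is lifted or shifted by more than 20 mm (distance of any of hex_key_2, nut_2 from where it was at the start of the episode above 0.02 m).
It also fails if it takes over 64 s, if anything falls off the work surface, if the arm or the gripper's body presses on something with over 40 N, if the wrist force passes 120 N, or if a joint passes its speed limit or range.

## Working session

There is one attempt and no reset: what is moved stays moved. The work goes in short steps, Python scripts to look and compute and a shell command to move; the robot and the scene stay as the last step left them, time stands still between calls to the robot, and variables do not carry over. Pictures are saved under pics/ and viewed, and the job is handed in when it is done.

```bash
mkdir -p pics; ls; python3 - <<'E'
from rig import bot
import cv2,numpy as np
s=bot.read_state(); print(s['time_s'],s['position'],s['tcp_rot'],s['force'],s['opening'])
for n in ['scene','top']:
    p=bot.capture(n); cv2.imwrite(f'pics/{n}0.png',p['pixels']); np.savez(f'{n}0.npz',**{k:v for k,v in p.items()})
    print(n,p['K'],p['k1'],p['world_to_cam'],p['shot'])
    for l in ['lock_base','pallet','slot_cover','angle_offcut','flat_offcut','hex_key_2','nut_2','row_mid','end_block']:
        try:
            for r in bot.regions_of(l,p)[:2]: print(l,round(r['p'],2),np.round(r['extent']))
        except Exception as e: print(l,e)
print(bot.read_state()['time_s'])
E
```

```text
pics
0.0 [0.14827095 0.60681113 0.40377895] [[-8.45493014e-04 -9.71389607e-01  2.37490035e-01]
 [-1.97162348e-03  2.37491278e-01  9.71387670e-01]
 [-9.99997699e-01  3.53060558e-04 -2.11601178e-03]] [-0.09916181  0.70724941 -0.16680302] 0.9997986240459289
scene [[510.62430153   0.         317.84098474]
 [  0.         510.62430153 242.30605766]
 [  0.           0.           1.        ]] -0.09438205866155103 [[ 0.45714635 -0.88918429 -0.01919654 -0.2352334 ]
 [ 0.64213057  0.31504358  0.69886757 -0.41821507]
 [-0.61537432 -0.33181144  0.71499344 -0.54853907]
 [ 0.          0.          0.          1.        ]] 1
lock_base 0.83 [394. 292. 207. 141.]
pallet 0.97 [405. 269. 140.  78.]
slot_cover 0.77 [424. 314.  35.  31.]
angle_offcut 0.77 [439. 266.  41.  50.]
flat_offcut 0.83 [379. 248.  71.  35.]
hex_key_2 0.84 [289. 252.  65.  18.]
nut_2 0.56 [512. 334.  16.  26.]
row_mid 0.68 [397. 292. 206. 136.]
end_block 0.58 [393. 293. 204. 140.]
top [[558.67187781   0.         324.76699318]
 [  0.         558.67187781 241.092143  ]
 [  0.           0.           1.        ]] -0.17167478971045572 [[ 0.00369193 -0.99968422  0.0248561   0.02246466]
 [ 0.99260392  0.00667964  0.12121401 -0.57384497]
 [-0.12134177  0.02422475  0.99231514 -1.11585933]
 [ 0.          0.          0.          1.        ]] 2
lock_base 0.89 [389. 239. 148.  93.]
lock_base 0.42 [390. 225. 108.  56.]
pallet 0.68 [390. 225. 107.  54.]
slot_cover 0.91 [424. 266.  18.  25.]
slot_cover 0.34 [290. 240.  50.  23.]
angle_offcut 0.82 [419. 214.  31.  40.]
flat_offcut 0.91 [367. 218.  56.  27.]
hex_key_2 0.55 [292. 239.  53.  20.]
nut_2 0.39 [479. 245.  11.  13.]
row_mid 0.83 [393. 240. 150.  90.]
end_block 0.8 [392. 240. 149.  86.]
1.0
```

View pics/scene0.png

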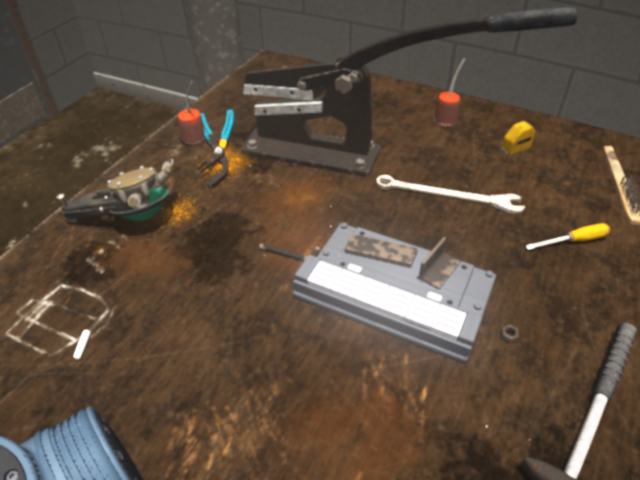

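View pics/top0.png

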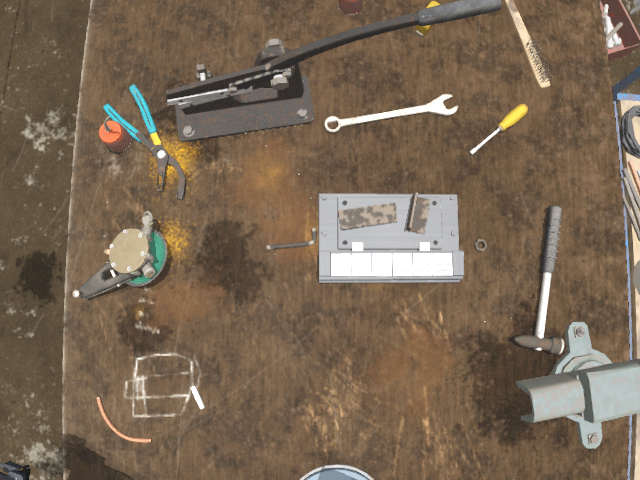

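```bash
python3 - <<'E'
import cv2,numpy as np
a=np.load('top0.npz')['pixels'][180:300,300:500]; b=np.load('scene0.npz')['pixels'][200:380,270:530]
cv2.imwrite('pics/ztop.png',cv2.resize(a,None,fx=4,fy=4,interpolation=2)); cv2.imwrite('pics/zsc.png',cv2.resize(b,None,fx=3,fy=3,interpolation=2))
E
```

```text
(no output)
```

View pics/ztop.png

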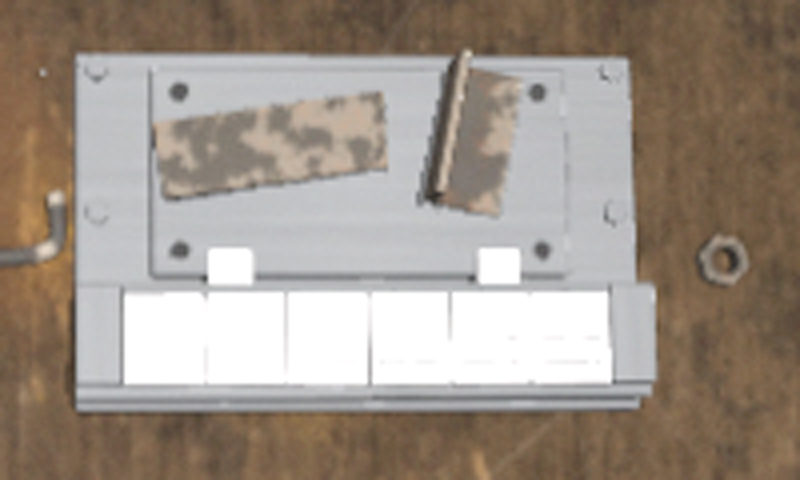

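View pics/zsc.png

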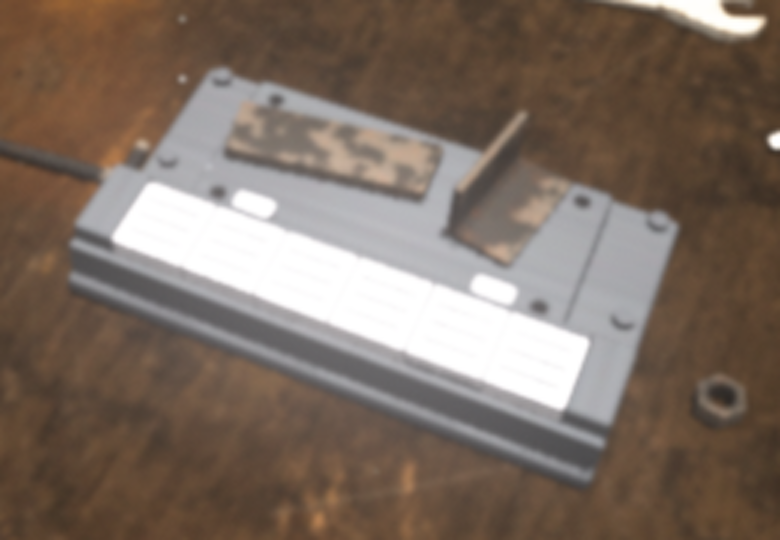

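```bash
cat > h.py <<'E'
import numpy as np,cv2
def ray(p,uv):
    K=p['K'];k1=float(p['k1'])
    uv=np.atleast_2d(uv).astype(float)
    d=(uv-[K[0,2],K[1,2]])/[K[0,0],K[1,1]]
    s=cv2.undistortPoints(uv.reshape(-1,1,2),K,np.array([k1,0,0,0.]))[:,0]
    W=p['world_to_cam'];R=W[:3,:3];t=W[:3,3]
    c=np.c_[s[:,0],-s[:,1],-np.ones(len(s))]
    return -R.T@t, c@R
def onplane(p,uv,z):
    o,d=ray(p,uv); return o+d*((z-o[2])/d[:,2])[:,None]
def bydepth(p,uv):
    o,d=ray(p,uv); uv=np.atleast_2d(uv).astype(int)
    return o+d*p['depth'][uv[:,1],uv[:,0]][:,None]
E
python3 - <<'E'
from h import *
for n,(x0,y0,x1,y1) in [('top',(320,245,465,285)),('scene',(295,240,480,350))]:
    p=dict(np.load(n+'0.npz'))
    m=np.zeros((480,640),np.uint8); m[y0:y1,x0:x1]=(p['pixels'].min(2)>235)[y0:y1,x0:x1]
    m=cv2.morphologyEx(m,cv2.MORPH_CLOSE,np.ones((3,3)))
    nl,l,st,c=cv2.connectedComponentsWithStats(m)
    k=1+st[1:,4].argmax(); ct=cv2.findContours((l==k).astype(np.uint8),0,1)[0][0][:,0]
    P=onplane(p,ct,0.045)[:,:2]
    r=cv2.minAreaRect((P*1000).astype(np.float32)); print(n,st[k],r); print(cv2.boxPoints(r))
    ys,xs=np.where(l==k); Q=bydepth(p,np.c_[xs,ys]); print('depth pts z',np.percentile(Q[:,2],[5,50,95]),'median',np.median(Q,0), 'mean',Q.mean(0), 'plane mean', onplane(p,np.c_[xs,ys],.045).mean(0))
    r=cv2.minAreaRect((Q[:,:2]*1000).astype(np.float32)); print(r)
E
```

```text
top [ 331  245  122   31 2941] ((534.5992431640625, -111.87832641601562), (61.930702209472656, 249.54969787597656), 0.16300897300243378)
[[ 503.27905    12.807921]
 [ 503.989    -236.74078 ]
 [ 565.91943  -236.56458 ]
 [ 565.2095     12.984131]]
depth pts z [0.04016779 0.04538119 0.04905526] median [ 0.52776837 -0.10933761  0.04538119] mean [ 0.52763034 -0.1095149   0.04965111] plane mean [ 0.52799149 -0.11036514  0.045     ]
((523.354736328125, -82.83045959472656), (107.64652252197266, 307.2708740234375), 13.934732437133789)
scene [ 308  261  158   75 3947] ((534.434326171875, -112.47550964355469), (63.931365966796875, 251.58248901367188), 0.319338858127594)
[[ 501.76804    13.135621]
 [ 503.17026  -238.44296 ]
 [ 567.1006   -238.08664 ]
 [ 565.69836    13.491943]]
depth pts z [0.04247176 0.04512828 0.04720301] median [ 0.52659505 -0.12216556  0.04512828] mean [ 0.52482582 -0.11899959  0.04848142] plane mean [ 0.5274786  -0.11825738  0.045     ]
((350.7242736816406, -215.13528442382812), (584.1528930664062, 237.64842224121094), 30.211496353149414)
```

The row's front edge fits at x≈0.503 m and its middle is at about (0.526, -0.112), with the base turned almost 0°. In both pictures the network's slot_cover lands on the fifth cover from the left (pixel 424,266 in the top view). I'll use that only as a hint and check it by feel. I'm moving over now with the fingers shut.

```bash
python3 -m crank '[{"offset":[0,-0.012,-0.015],"spin":0},{"offset":[0,-0.025,-0.031],"spin":0},{"offset":[0,-0.025,-0.031],"spin":0},{"offset":[0,-0.025,-0.031],"spin":0},{"offset":[0,-0.025,-0.031],"spin":0},{"offset":[0,-0.025,-0.031],"spin":0},{"offset":[0,-0.025,-0.031],"spin":0},{"offset":[0,-0.025,-0.031],"spin":0},{"offset":[0,-0.025,-0.031],"spin":0},{"offset":[0,-0.025,-0.031],"spin":0},{"offset":[0,-0.025,-0.031],"spin":0},{"offset":[0,-0.012,-0.015],"spin":0}]' 0
```

```text
time_s: 2.2
position: [0.3349, 0.2096, 0.4051]
tcp_rot: [[0.001, -0.971, 0.24], [-0.0, 0.24, 0.971], [-1.0, -0.001, 0.0]]
force: [-0.0, -0.1, 1.4]
opening: 0.028
```

```bash
python3 -m crank '[{"offset":[0,0,0],"spin":0.13},{"offset":[0,0,0],"spin":0.13},{"offset":[0,0,0],"spin":0.13},{"offset":[0,0,0],"spin":0.13},{"offset":[0,0,0],"spin":0.13},{"offset":[0,0,0],"spin":0.13},{"offset":[0,0,0],"spin":0.13},{"offset":[0,0,0],"spin":0.13},{"offset":[0,0,0],"spin":0.13},{"offset":[0,0,0],"spin":0.13},{"offset":[0,0,0],"spin":0.028},{"offset":[0,0,0],"spin":0}]' 0
python3 -m crank '[{"offset":[0,-0.02,0.01],"spin":0},{"offset":[0,-0.036,0.018],"spin":0},{"offset":[0,-0.036,0.018],"spin":0},{"offset":[0,-0.036,0.018],"spin":0},{"offset":[0,-0.036,0.018],"spin":0},{"offset":[0,-0.036,0.018],"spin":0},{"offset":[0,-0.036,0.018],"spin":0},{"offset":[0,-0.036,0.018],"spin":0},{"offset":[0,-0.036,0.018],"spin":0},{"offset":[0,-0.036,0.018],"spin":0},{"offset":[0,-0.036,0.018],"spin":0},{"offset":[0,-0.005,0.001],"spin":0}]'
```

```text
time_s: 3.4
position: [0.3338, 0.2118, 0.4049]
tcp_rot: [[0.0, -0.005, 1.0], [0.0, 1.0, 0.005], [-1.0, 0.0, 0.0]]
force: [-0.1, 0.1, -0.0]
opening: 0.006
time_s: 4.6
position: [0.5281, -0.177, 0.4049]
tcp_rot: [[0.004, -0.002, 1.0], [-0.003, 1.0, 0.002], [-1.0, -0.003, 0.004]]
force: [0.6, 0.3, 0.4]
opening: 0.004
```

```bash
python3 -m crank '[{"offset":[0.01,0,0],"spin":0},{"offset":[0.02,0,0],"spin":0},{"offset":[0.025,0,0],"spin":0},{"offset":[0.025,0,0],"spin":0},{"offset":[0.025,0,0],"spin":0},{"offset":[0.02,0,0],"spin":0},{"offset":[0.015,0,0],"spin":0},{"offset":[0.012,0,0],"spin":0},{"offset":[0.008,0,0],"spin":0},{"offset":[0.004,0,0],"spin":0},{"offset":[0,0,0],"spin":0},{"offset":[0,0,0],"spin":0}]'
python3 - <<'E'
from rig import bot
from h import *
for n in ['scene','top']:
    p=bot.capture(n); np.savez(n+'1.npz',**p)
    b=p['pixels'][170:380,270:530] if n=='scene' else p['pixels'][170:320,300:500]
    cv2.imwrite(f'pics/{n}1.png',cv2.resize(b,None,fx=3,fy=3,interpolation=2))
s=bot.read_state(); print(s['position'],s['force'],s['time_s'])
E
```

```text
time_s: 5.8
position: [0.5262, -0.1727, 0.2412]
tcp_rot: [[0.001, -0.003, 1.0], [-0.001, 1.0, 0.003], [-1.0, -0.001, 0.001]]
force: [0.4, -0.2, 1.1]
opening: 0.008
[ 0.52618755 -0.17282661  0.24143415] [ 0.21667144 -0.53242886  0.1240541 ] 5.9
```

View pics/scene1.png

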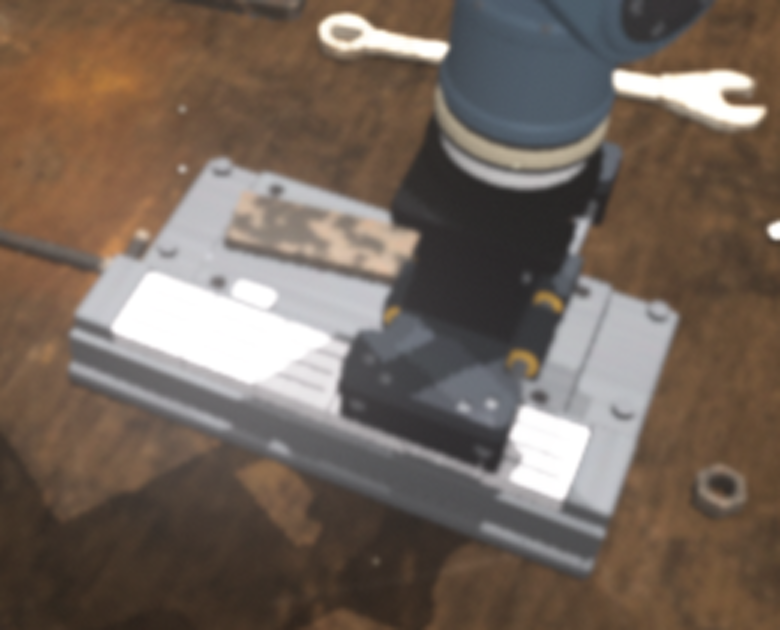

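View pics/top1.png

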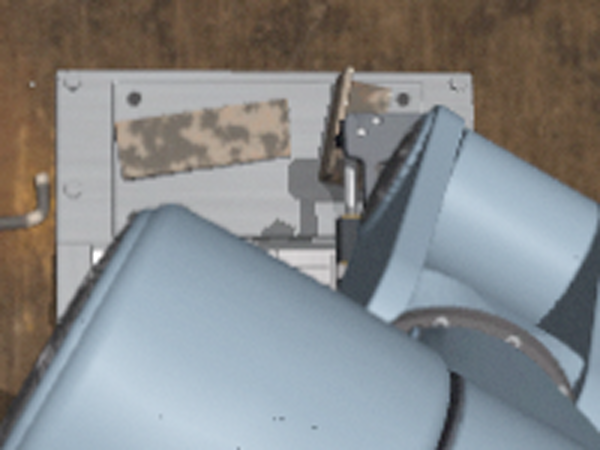

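```bash
python3 -m crank '[{"offset":[0.004,0,0],"spin":0},{"offset":[0.003,0,0],"spin":0},{"offset":[0.002,0,0],"spin":0},{"offset":[0,0,0],"spin":0},{"offset":[0,0,0],"spin":0}]'
python3 -m crank '[{"offset":[0.002,0,0],"spin":0},{"offset":[0,0,0],"spin":0}]'
python3 -m crank '[{"offset":[0.002,0,0],"spin":0},{"offset":[0,0,0],"spin":0}]'
python3 -m crank '[{"offset":[0.001,0,0],"spin":0},{"offset":[0,0,0],"spin":0}]'
```

```text
time_s: 6.4
position: [0.526, -0.1727, 0.2316]
tcp_rot: [[-0.0, -0.003, 1.0], [0.0, 1.0, 0.003], [-1.0, 0.0, -0.0]]
force: [-0.1, -0.4, -0.7]
opening: 0.003
time_s: 6.6
position: [0.5259, -0.1726, 0.2296]
tcp_rot: [[-0.0, -0.003, 1.0], [0.0, 1.0, 0.003], [-1.0, 0.0, -0.0]]
force: [0.6, -0.3, 0.0]
opening: 0.008
time_s: 6.8
position: [0.5261, -0.1727, 0.2277]
tcp_rot: [[0.0, -0.003, 1.0], [-0.0, 1.0, 0.003], [-1.0, -0.0, 0.0]]
force: [-0.1, -0.1, -0.4]
opening: 0.006
time_s: 7.0
position: [0.526, -0.1727, 0.2269]
tcp_rot: [[0.0, -0.003, 1.0], [-0.0, 1.0, 0.003], [-1.0, -0.0, 0.0]]
force: [0.4, -0.6, 1.5]
opening: 0.006
```

```bash
for i in 1; do python3 -m crank '[{"offset":[0.001,0,0],"spin":0},{"offset":[0,0,0],"spin":0}]' | grep -E 'pos|force'
python3 -m crank '[{"offset":[0.001,0,0],"spin":0},{"offset":[0,0,0],"spin":0}]' | grep -E 'pos|force'; done
```

```text
position: [0.526, -0.1727, 0.2258]
force: [0.4, 0.6, 1.8]
position: [0.526, -0.1727, 0.2248]
force: [0.5, 0.4, 3.1]
```

```bash
python3 -m crank '[{"offset":[0.001,0,0],"spin":0},{"offset":[0,0,0],"spin":0}]' | grep -E 'pos|force'
python3 -m crank '[{"offset":[0.001,0,0],"spin":0},{"offset":[0,0,0],"spin":0}]' | grep -E 'pos|force'
python3 -m crank '[{"offset":[0.001,0,0],"spin":0},{"offset":[0,0,0],"spin":0}]' | grep -E 'pos|force'
```

```text
position: [0.5261, -0.1727, 0.2237]
force: [-0.2, 0.1, 2.8]
position: [0.526, -0.1727, 0.2227]
force: [0.6, 0.2, 3.8]
position: [0.5261, -0.1727, 0.2217]
force: [0.8, -0.4, 4.2]
```

The cover gives by about 5 mm and the push rises slowly from 2 to 4 N, so this is the sprung one. I'll press on towards the stop.

```bash
python3 -m crank '[{"offset":[0.002,0,0],"spin":0},{"offset":[0.002,0,0],"spin":0},{"offset":[0,0,0],"spin":0}]' | grep -E 'pos|force'
python3 -m crank '[{"offset":[0.002,0,0],"spin":0},{"offset":[0.001,0,0],"spin":0},{"offset":[0,0,0],"spin":0}]' | grep -E 'pos|force'
python3 -m crank '[{"offset":[0.001,0,0],"spin":0},{"offset":[0,0,0],"spin":0}]' | grep -E 'pos|force'
```

```text
position: [0.526, -0.1727, 0.2176]
force: [0.1, 0.3, 3.8]
position: [0.5261, -0.1727, 0.2149]
force: [0.4, -0.6, 5.6]
position: [0.526, -0.1727, 0.2141]
force: [0.0, 0.4, 6.9]
```

```bash
python3 -m crank '[{"offset":[0.001,0,0],"spin":0},{"offset":[0,0,0],"spin":0}]' | grep -E 'pos|force'
python3 -m crank '[{"offset":[0.0007,0,0],"spin":0},{"offset":[0,0,0],"spin":0},{"offset":[0,0,0],"spin":0}]' | grep -E 'pos|force'
```

```text
position: [0.526, -0.1727, 0.2138]
force: [-2.0, 0.1, 12.7]
position: [0.5259, -0.1727, 0.2137]
force: [-2.1, 0.4, 15.9]
```

```bash
python3 - <<'E'
from rig import bot
from h import *
p0=dict(np.load('scene0.npz'))
for n in ['scene','top']:
    p=bot.capture(n)
    b=p['pixels'][170:380,270:530] if n=='scene' else p['pixels'][170:320,300:500]
    cv2.imwrite(f'pics/{n}2.png',cv2.resize(b,None,fx=3,fy=3,interpolation=2))
    for l in ['pallet','slot_cover','angle_offcut','flat_offcut','hex_key_2','nut_2']:
        for r in bot.regions_of(l,p)[:1]: print(n,l,round(r['p'],2),np.round(r['extent']))
    s=bot.read_state(); print(s['time_s'],s['position'],s['force'],np.abs(s['qvel']).max())
E
```

```text
scene pallet 0.7 [405. 266. 137.  83.]
scene flat_offcut 0.83 [376. 249.  58.  28.]
scene hex_key_2 0.66 [289. 251.  60.  18.]
scene nut_2 0.71 [510. 334.  18.  21.]
9.65 [ 0.52590603 -0.17267141  0.2136693 ] [-2.59825779  0.52439516 16.12571434] 0.10052559276066309
top pallet 0.97 [390. 221. 104.  41.]
top angle_offcut 0.64 [419. 213.  28.  37.]
top flat_offcut 0.78 [368. 216.  54.  31.]
top hex_key_2 0.55 [290. 238.  48.  20.]
10.0 [ 0.52591222 -0.17264304  0.21367384] [-2.19737938  0.9017534  15.54817858] 0.11910505841067837
```

View pics/scene2.png

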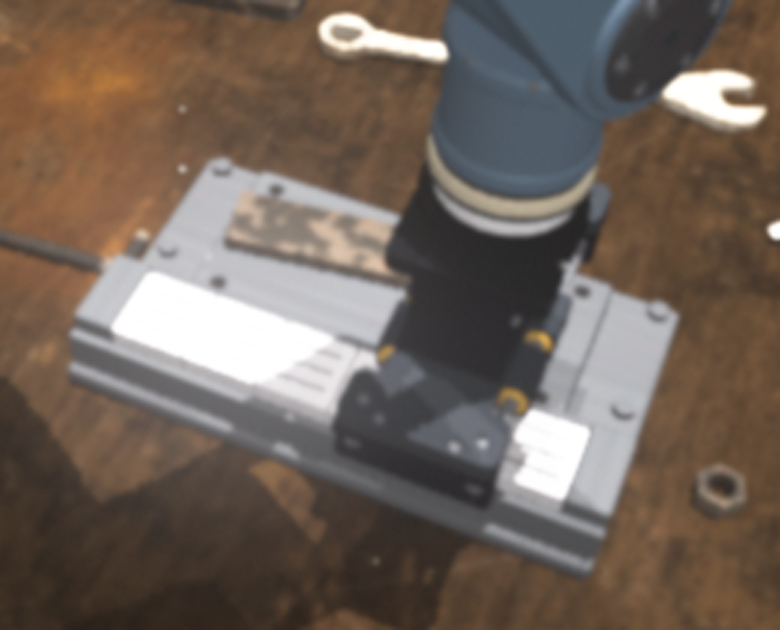

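The left tongue, which showed at about (253,293) in the earlier crop, is gone, so the tongues have drawn back. The pallet, flat offcut, hex key and nut lie where they were. I'm handing in now with the push held.

```bash
python3 -c "
from rig import bot
print(bot.hand_in()); s=bot.read_state(); print(s['time_s'],s['position'],s['force'])"
```

```text
the job is handed in; nothing more can be done
None
the job is handed in; nothing more can be done
```

I found the slot cover, pressed it to its stop, and handed the job in at about 10 s still holding it down. No verdict came back.

- **Finding it:** The sprung cover is the fifth from the left (y = -63 mm). The detection network pointed to it in both pictures, so I went there first. I did not touch the other five. Touch confirmed it: it gave by about 13 mm, with the force rising slowly from about 2 N to 7 N.
- **At the stop:** The force then jumped to about 16 N and held steady there. The fingertips were at about z = 0.032 m, some 13 to 14 mm below flush. The grasp point was within a couple of millimetres of the row's middle line.
- **Tongues:** The left tongue was no longer visible in the last scene picture, so it had drawn back. The right tongue was hidden by the gripper.
- **Loose items:** Every detection I got put the pallet, both offcuts, the hex key and the nut within a few pixels of where they started.
- **Gaps in that check:** The angle offcut was missed in the last scene picture, and the nut in the last top picture, but each was found in the other view.

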